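# Tighten the hold-down clamp on the weld sample

### The arm

A 6-joint arm with a two-finger parallel gripper is mounted at the origin on the work surface. World frame = base frame: x ahead of the robot, y to its left, z up, the work surface at z = 0. Lengths are in m, angles in rad, forces in N, time in s.
With the tool pointing down it reaches from about 0.35 to 0.875 m from the base axis. Payload 4.2 kg.
Tool frame: the origin (TCP) lies at the centre of the arm's flange, where the gripper is bolted on; the fingertips stand 182 mm ahead of it and the grasp point (between the pads) lies 164 mm ahead of it; z points along the fingers, y is the line along which they close (so a half turn about z gives the same grasp; the last joint's range is limited). The gripper opens to 87 mm and grips with 3 to 60 N. Pads are 19 mm wide; open, the fingers measure 117 mm over their backs; the gripper's body (75 mm by 190 mm) begins 51 mm behind the grasp point.
Start: joints at [-0.954, 0.385, 0.008, 0, -1.194, -0.259], TCP at [0.219, -0.585, 0.405] pointing down, gripper open.
Joint ranges: [-3.14, 3.14], [-1.21, 2.06], [-1.07, 1.41], [-3.16, 2.05], [-2.99, -0.16], [-3.1, 3.1]. Speed limits (rad/s): [2.79, 2.79, 3.14, 3.14, 3.14, 3.14].

### API

Orientations are given as a rotation vector (axis times angle).
In Python, from cell import env, eyes, spotter gives the robot as it stands.
- The arm moves only by the tool play_rows, never from a script. Its argument "steps" is a list of rows, each a list of 3 entries, a list of its own where there are three numbers: the shift along the tool's x, y, z in m, then the turn, a rotation vector about the tool's x, y, z in degrees, then the gripper command: -1 is fully open, 1 is shut, values between are in proportion. In form: [[[x, y, z], [ax, ay, az], grip], ...]. A call has 1 to 8 rows; each row is the pose to reach, as a shift and turn from the pose commanded when the call began, along the tool's axes at that moment; what a row does not reach only later rows make up. A row lasts 1/12 s, in which the tool goes at most 41.7 mm and 7.16 degrees, less where a joint would pass 70% of its speed; a pose out of reach is approached as far as the arm can. A call with a gripper value outside its range is refused whole. The fingers move at their own pace and stop on an object; "newtons" is the grip in N (left out, the last holds). Time passes only in rows, so rows that repeat a pose let the fingers close. It gives the time, the measured TCP pose, the force, the opening and the grip force at its end, in the units of the state.
- env.get_obs(): the state, without advancing time (a new reading comes with each control period).
- eyes.capture(name): name is "scene" or "top"; returns a dict with "frame" (480x640x3 uint8, red, green, blue), "camera_matrix" (3x3 intrinsics, pixels), "extrinsics" (4x4, takes a point from camera to world coordinates). Camera axes: x right, y down, z forward; pixel columns grow to the right and rows downward; lengths in m; the calibration is good to about 2 mm. A picture is of the moment at which its call begins. There is no depth.
- env.finish_job(): hands the job in; it is judged then, once.
Trained networks look in a picture, given as the dict that the camera call returned (one of the last four; its "shot" number tells which), for a name from the list of things; names that differ only in an ending like _2 or _b are one class to them, and where a whole thing is asked for, a point or a joint stands for the part that bears it (a point fixed in the world has none). Each returns a list of dicts, best first, with "p" (0 to 1); they miss things now and then, are a little off and sometimes report something else, mostly with a low value. They report only what shows in the picture. A call takes as long as a camera call. They do not tell look-alikes from the thing itself.
- spotter.cut_out(picture, name): "region" (480x640 bool, what is visible of it) and "centre" ([column, row] in pixels, amid what is visible of it).
- spotter.pinpoint(picture, name): "centre" ([column, row] in pixels: a listed point, or the origin of a listed thing).
The state is a dict: "clock": time; "joint_pos": joint angles; "qd": joint speeds; "tau": joint torques, N m; "eef_pos": TCP position; "ee_rot": TCP orientation; "ft_force": force on the tool from outside, world axes, zero at the start; "torque": the same for the moment, N m; "gripper_width": finger opening in m; "grasp_force": force on a finger pad.
Only numpy, scipy, OpenCV 4.12 (cv2) and the standard library are available. Lean on these libraries where they do the work, as an engineer would, in place of code of your own. Each camera call takes 0.05 s, during which the arm holds its last target. There are 200 camera calls.

### The job

The welded steel T-piece on the perforated plate sits under one of two identical hold-down clamps, still loose. Turn that clamp's knob clockwise until it bites (the resistance rises sharply and its pointer ring starts to turn along), then give it about 30 degrees more, so that the pointer comes to the second mark, and let go. Do not over-tighten it, do not shift the T-piece, and leave the empty clamp's knob alone.

Things in the scene. Friction and masses are not known exactly. Their poses are not given: they have to be found in the camera images.
- clamp_knob_grip (a point): Black knob of the clamp over the T-piece: upright bar 46 mm long, 14 thick, 42 tall on a disc 36 wide, 8 tall. Point: on its vertical axis, 13 below the bar's top, 35 above the disc's underside. x along the bar (grip across y), z up. Tightens clockwise from above: loose (0.025 N m) for 0.25-0.85 rad until the bar lines up with the ring's pointer, then bites (0.35 N m). No spring-back.
- clamp_ring (a joint): Steel ring, 44 mm wide, under that knob; its pointer reaches 32 from the axis over a white dial, 80 wide, with two black marks. Value: rad tightened beyond the bite. It stays 0 (pointer at the first mark) until the knob bites, then turns clockwise with the knob; at 0.52 (30 degrees) the pointer is at the second mark. Stop at 1.4.
- tee_center (a point): Welded steel T-piece, loose, 0.4 kg: flat plate 84 x 70 x 6 mm lying on the perforated plate (12 thick), with a plate 50 tall, 6 thick standing across it. One edge lies under the clamp's arm, which reaches 88 from the knob's axis. Point: over the middle of the flat plate, 28 above its underside. A smaller one stands free, farther off.
- spare_knob_end (a point): Near one end of the knob bar of the other, identical clamp, which has nothing under its arm: 21 mm along the bar from its axis, at grip height. Not to be turned. Either clamp may be the left one.
Mind the look-alikes: they are no part of the job. Leave any blue look-alike of the part that bears tee_center alone.

How it is judged:
By the outcome, as a careful person would: the job done as asked, in the order asked, and still so for the second after the job is handed in, with the robot touching nothing.
It also fails if it takes over 38 s, if anything falls off the work surface, if the arm or the gripper's body presses on something with over 40 N, if the wrist force passes 120 N, or if a joint passes its speed limit or range.

## Working session

There is one attempt and no reset: what is moved stays moved. The work goes in short steps, Python scripts to look and compute and a tool call to move; the robot and the scene stay as the last step left them, time stands still between calls to the robot, and variables do not carry over. Pictures are saved under pics/ and viewed, at most 10 in all, crops included, and the job is handed in when it is done.

Besides the shell and the picture viewer there is one more tool, called after "Emit:" as name(argument=value, ...), one argument or row to a line, values as JSON. play_rows: Moves the arm, as the interface text tells. Its arguments: {"type":"object","properties":{"steps":{"type":"array"},"newtons":{"type":"number"}},"required":["steps"]}

```bash
mkdir -p pics; ls; cat > h.py <<'E'
import numpy as np, cv2
from cell import env, eyes, spotter
def px2w(p,c,z):
    K=np.array(c["camera_matrix"]);T=np.array(c["extrinsics"])
    d=T[:3,:3]@np.linalg.solve(K,[p[0],p[1],1]);o=T[:3,3]
    return o+d*(z-o[2])/d[2]
def w2px(w,c):
    K=np.array(c["camera_matrix"]);T=np.array(c["extrinsics"])
    q=K@(T[:3,:3].T@(np.array(w)-T[:3,3]));return q[:2]/q[2]
def tri(p1,c1,p2,c2):
    A=[];b=[]
    for p,c in((p1,c1),(p2,c2)):
        T=np.array(c["extrinsics"]);d=T[:3,:3]@np.linalg.solve(c["camera_matrix"],[p[0],p[1],1]);d/=np.linalg.norm(d)
        M=np.eye(3)-np.outer(d,d);A.append(M);b.append(M@T[:3,3])
    x=np.linalg.lstsq(np.vstack(A),np.hstack(b),rcond=None)[0];return x
def save(c,n):cv2.imwrite(f"pics/{n}.png",c["frame"][:,:,::-1])
E
python3 - <<'E'
from h import *
o=env.get_obs();print(o["eef_pos"],o["ee_rot"],o["clock"])
for n in("top","scene"):
    c=eyes.capture(n);save(c,n+"1");print(n,c["extrinsics"],c["camera_matrix"][0])
    for t in("clamp_knob_grip","clamp_ring","tee_center","spare_knob_end"):
        print(t,[(np.round(r["centre"],1),round(r["p"],2)) for r in spotter.pinpoint(c,t)][:4])
E
```

```text
pics
[ 0.21885656 -0.58520256  0.40364967] [ 0.55872969 -3.0910096  -0.00341579] 0.0
top [[ 1.44555022e-02 -9.88579268e-01  1.50006901e-01  2.38051739e-01]
 [-9.99891146e-01 -1.47352533e-02 -7.53546733e-04  1.14019688e-01]
 [ 2.95533036e-03 -1.49979679e-01 -9.88684663e-01  1.57209813e+00]
 [ 0.00000000e+00  0.00000000e+00  0.00000000e+00  1.00000000e+00]] [609.8857781    0.         315.94998786]
clamp_knob_grip [(array([268.4, 205.4]), 0.5)]Traceback (most recent call last):
  File "<stdin>", line 6, in <module>
ValueError: it knows: clamp_knob_grip, spare_knob_end, tee_center
```

View pics/top1.png

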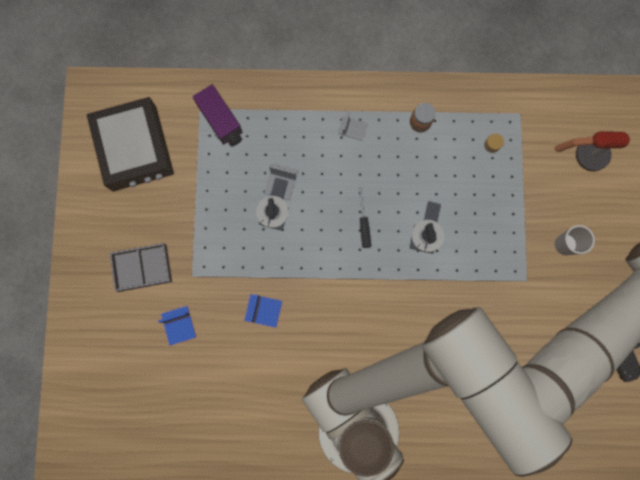

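The top view shows the T-piece at about (283,180), under the left clamp (knob about (271,210)). The right clamp (430,235) is empty.

```bash
python3 - <<'E'
from h import *
C={}
R={}
for n in("top","scene"):
    c=C[n]=eyes.capture(n);save(c,n+"2")
    for t in("clamp_knob_grip","tee_center","spare_knob_end"):
        R[n,t]=spotter.pinpoint(c,t)
        print(n,t,[(np.round(r["centre"],1),round(r["p"],2)) for r in R[n,t]][:4])
c=C["top"]
print("K",c["camera_matrix"],"scene",C["scene"]["extrinsics"])
f=c["frame"][150:250,230:330,::-1];a=cv2.resize(f,(600,600),interpolation=cv2.INTER_CUBIC)
cv2.imwrite("pics/topcrop.png",a)
for z in(.03,.05,.07,.09):
    w=px2w([271,209],c,z);p=w2px(w,C["scene"]);print(z,w,p)
try:
  a=R["top","clamp_knob_grip"][0]["centre"];b=R["scene","clamp_knob_grip"][0]["centre"];print(tri(a,c,b,C["scene"]))
except Exception as e:print(e)
E
```

```text
top clamp_knob_grip []
top tee_center [(array([280.7, 177. ]), 0.78), (array([261.1, 308.7]), 0.57), (array([174.8, 323.6]), 0.55)]
top spare_knob_end [(array([428.3, 223.3]), 0.68)]
scene clamp_knob_grip [(array([305.2, 318.3]), 0.37)]
scene tee_center [(array([425.6, 259.6]), 0.95), (array([511.2, 296.6]), 0.87), (array([303.2, 316.1]), 0.68)]
scene spare_knob_end [(array([241.8, 190.4]), 0.55)]
K [[609.8857781    0.         315.94998786]
 [  0.         609.8857781  241.92394135]
 [  0.           0.           1.        ]] scene [[-0.73037279  0.40573928 -0.54948269  1.20509295]
 [ 0.68294185  0.41955042 -0.5979698   0.90360796]
 [-0.01208414 -0.81200559 -0.58352454  0.89250183]
 [ 0.          0.          0.          1.        ]]
0.03 [0.556137   0.22995338 0.03      ] [337.34862573 309.97578896]
0.05 [0.55201165 0.22844979 0.05      ] [338.26824224 301.54068264]
0.07 [0.54788629 0.22694621 0.07      ] [339.2004155  292.99040056]
0.09 [0.54376093 0.22544262 0.09      ] [340.14540445 284.32256754]
list index out of range
```

View pics/scene2.png

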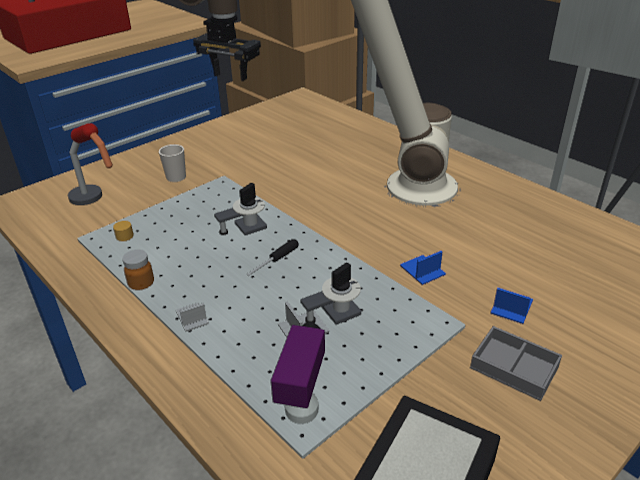

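View pics/topcrop.png

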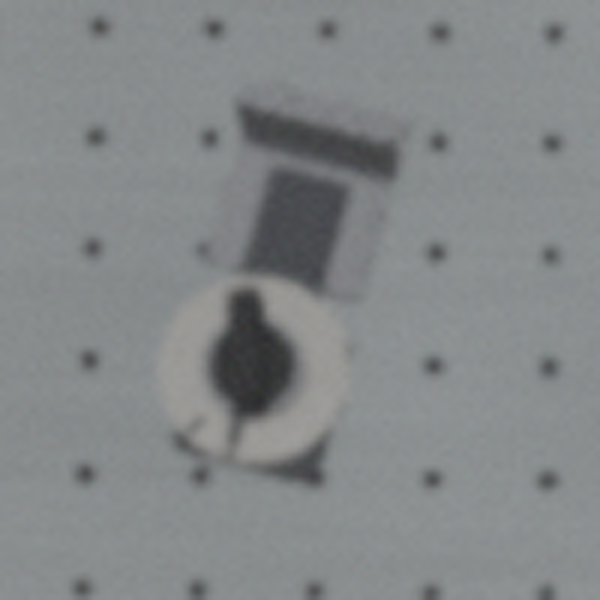

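The scene view shows the clamp over the T-piece with its knob at about (341,277). In the top crop the pointer is at about (237,435) and the second mark at about (190,432). Next I fit the knob's pose to its dark silhouettes in both views.

```bash
cat > fit.py <<'E'
from h import *
from scipy.optimize import differential_evolution
def verts(p):
    x,y,z,t=p  # z: grip point
    c,s=np.cos(t),np.sin(t)
    bar=[(x+c*a-s*b,y+s*a+c*b,zz) for a in(-.023,.023) for b in(-.007,.007) for zz in(z-.029,z+.013)]
    disc=[(x+.018*np.cos(u),y+.018*np.sin(u),zz) for u in np.linspace(0,6.28,24) for zz in(z-.035,z-.027)]
    return bar,disc
def sil(p,c,roi,S=6):
    u,v,w,h=roi;m=np.zeros((h*S,w*S),np.uint8)
    for g in verts(p):
        q=np.array([w2px(a,c) for a in g]);q=((q-[u,v]+.5)*S).astype(np.float32)
        cv2.fillConvexPoly(m,cv2.convexHull(q).astype(int),1)
    return cv2.resize(m.astype(np.float32),(w,h),interpolation=cv2.INTER_AREA)
def fit(cs,rois,bounds,lo=35,hi=110):
    tg=[]
    for c,(u,v,w,h) in zip(cs,rois):
        g=cv2.cvtColor(c["frame"],cv2.COLOR_RGB2GRAY)[v:v+h,u:u+w].astype(float)
        tg.append(np.clip((hi-g)/(hi-lo),0,1))
    f=lambda p:sum(np.abs(sil(p,c,r)-t).sum() for c,r,t in zip(cs,rois,tg))
    r=differential_evolution(f,bounds,seed=0,maxiter=60,popsize=12);return r,tg
E
python3 - <<'E'
from fit import *
ct,cs=eyes.capture("top"),eyes.capture("scene")
rois=[(258,195,26,26),(327,259,28,32)]
r,tg=fit([ct,cs],rois,[(.53,.57),(.21,.245),(.06,.13),(-1.2,1.2)])
print(r.x,r.fun)
ims=[]
for c,ro,t in zip([ct,cs],rois,tg):
    u,v,w,h=ro
    crop=cv2.resize(c["frame"][v:v+h,u:u+w,::-1],(380,380),interpolation=cv2.INTER_CUBIC)
    m=cv2.resize(sil(r.x,c,ro),(380,380));cc,_=cv2.findContours((m>.5).astype(np.uint8),0,2)
    cv2.drawContours(crop,cc,-1,(0,0,255),1);ims.append(crop)
cv2.imwrite("pics/fit1.png",np.hstack(ims))
E
```

```text
[0.53933888 0.2232013  0.11482361 0.16823093] 151.08222278639676
```

View pics/fit1.png

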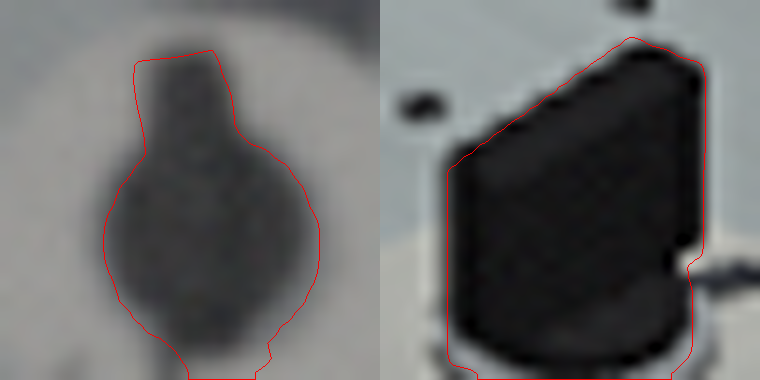

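The fit puts the grip point at about (0.540, 0.2225, 0.113), with the bar yaw roughly 0.03–0.17. In the top view the real bar lies a little clockwise of the fitted contour. I move towards a hover point and refine from there.

Emit:
play_rows(
  steps=[
    [[-0.584,0.645,0],[0,0,15],-1],
    [[-0.584,0.645,0],[0,0,15],-1],
    [[-0.584,0.645,0],[0,0,15],-1],
    [[-0.584,0.645,0],[0,0,15],-1],
    [[-0.584,0.645,0],[0,0,15],-1],
    [[-0.584,0.645,0],[0,0,15],-1],
    [[-0.584,0.645,0],[0,0,15],-1],
    [[-0.584,0.645,0],[0,0,15],-1],
  ],
  newtons=50,
)

```text
clock: 1.27
eef_pos: [0.3413, -0.2758, 0.4051]
ee_rot: [-0.15, 3.137, -0.001]
ft_force: [1.0, -0.5, 0.4]
gripper_width: 0.0869
grasp_force: 0.0
```

```bash
cat > go.py <<'E'
from h import *
from scipy.spatial.transform import Rotation as Ro
def go(p,yaw):
    o=env.get_obs();R=Ro.from_rotvec(o["ee_rot"]);x=R.as_matrix()[:,0]
    T=Ro.from_matrix(np.array([[np.cos(yaw),np.sin(yaw),0],[np.sin(yaw),-np.cos(yaw),0],[0,0,-1.]]))
    print("t",o["clock"],"pos",np.round(o["eef_pos"],4),"yaw",round(np.arctan2(x[1],x[0]),4),"q",np.round(o["joint_pos"],3),"F",np.round(o["ft_force"],1),np.round(o["torque"],2),o["gripper_width"],o["grasp_force"])
    print("shift",np.round(R.inv().apply(np.array(p)-o["eef_pos"]),4),"turn",np.round((R.inv()*T).as_rotvec(degrees=True),2))
E
python3 - <<'E'
from fit import *
from go import go
ct,cs=eyes.capture("top"),eyes.capture("scene")
g=cv2.cvtColor(ct["frame"],cv2.COLOR_RGB2GRAY);print(g[195:222,258:284])
B=[(.53,.57),(.21,.245),(.06,.13),(-1.2,1.2)]
rt,rs=(258,195,26,23),(331,260,22,27)
for a,b in(((ct,),(rt,)),((cs,),(rs,)),((ct,cs),(rt,rs))):
    r,_=fit(a,b,B,30,140) if a[0] is ct and len(a)==1 else fit(a,b,B,25,120)
    print(np.round(r.x,4),r.fun)
go([.54,.2225,.404],-np.pi+.1)
E
```

```text
[[139 137 135 140 137 136 134 134 135 134 128 123 118 106 104 103  97  92
   87  83  80  79  72  78  74  77]
 [134 135 137 134 135 138 136 139 140 140 138 134 132 128 128 128 129 124
  122 110 102  91  84  76  71  84]
 [134 137 136 138 138 140 141 143 145 145 139 132 125 124 128 139 144 146
  143 135 129 123 105  91  81  90]
 [134 135 136 136 138 143 146 149 146 139 125 104  93  91 103 127 145 149
  151 149 145 144 130 118  99  99]
 [134 136 137 139 146 148 149 151 147 129 101  76  63  60  74 107 136 150
  151 152 149 149 147 140 125 120]
 [136 135 142 145 149 150 152 151 146 126  94  67  59  59  59  94 129 150
  152 151 150 151 150 150 143 138]
 [138 140 145 150 152 151 153 152 145 125  90  59  55  56  58  83 124 145
  149 149 149 151 151 149 151 150]
 [140 142 153 154 153 152 151 151 144 124  90  62  57  57  54  75 115 141
  149 148 150 151 153 152 151 150]
 [144 149 152 153 154 153 153 150 146 123  88  61  58  57  51  64 101 127
  136 143 148 150 153 152 151 150]
 [147 151 150 152 151 151 150 147 137 111  78  59  56  54  57  56  75 102
  118 135 146 152 150 154 152 154]
 [149 153 
[... 1529 characters left out ...]
 148 143 140 144 152 149 136 113  89  87  93  98 101 120 133
  140 144 152 153 154 153 154 155]
 [140 144 148 137 130 132 147 152 150 141 116  96 104 124 131 134 141 147
  149 151 152 155 155 156 154 150]
 [131 130 131 129 126 140 149 153 150 140 116  97 122 142 149 151 151 153
  155 156 155 155 154 154 151 142]]
[0.5492 0.2268 0.0708 0.1181] 76.79848499315028
[0.5302 0.2137 0.1038 0.1549] 26.455555820465086
[0.5389 0.2228 0.1139 0.1737] 120.1745617996313
t 1.3667 pos [ 0.3426 -0.2735  0.4055] yaw -3.0374 q [-3.010e-01  6.000e-02 -4.200e-01 -1.000e-03 -1.089e+00 -1.165e+00] F [ 1.2 -0.4  0.1] [-0.08 -0.03 -0.01] 0.08688605088470329 0.0
shift [-0.2479  0.4728  0.002 ] turn [-0.    0.12  0.24]
```

Emit:
play_rows(
  steps=[
    [[-0.248,0.472,0],[0,0,0],-1],
    [[-0.248,0.472,0],[0,0,0],-1],
    [[-0.248,0.472,0],[0,0,0],-1],
    [[-0.248,0.472,0],[0,0,0],-1],
    [[-0.248,0.472,0],[0,0,0],-1],
    [[-0.248,0.472,0],[0,0,0],-1],
    [[-0.248,0.472,0],[0,0,0],-1],
    [[-0.248,0.472,0],[0,0,0],-1],
  ],
)

```text
clock: 2.03
eef_pos: [0.4676, 0.0325, 0.4052]
ee_rot: [-0.151, 3.137, 0.0]
ft_force: [0.3, -0.5, -0.4]
gripper_width: 0.0866
grasp_force: 0.0
```

```bash
python3 - <<'E'
from fit import *
import fit as F
from go import go
ct,cs=eyes.capture("top"),eyes.capture("scene");np.save("x.npy",0)
save(ct,"top3")
old=cv2.imread("pics/top2.png")[:,:,::-1]
ct0=dict(ct);ct0["frame"]=np.ascontiguousarray(old)
def tgt(c,r,lo,hi):
    u,v,w,h=r;g=cv2.cvtColor(c["frame"],cv2.COLOR_RGB2GRAY)[v:v+h,u:u+w].astype(float);return np.clip((hi-g)/(hi-lo),0,1)
rt,rs=(258,196,23,27),(331,258,24,31)
T=[tgt(ct0,rt,57,150),tgt(cs,rs,25,165)]
def f(p):
    q=p[:4]
    a=cv2.GaussianBlur(sil(q,ct0,rt),(0,0),.8);b=cv2.GaussianBlur(sil(q+np.array([0,0,0,0]),cs,rs),(0,0),.6)
    return np.abs(a-T[0])[:, :].sum()+np.abs(b-T[1]).sum()
r=differential_evolution(f,[(.53,.57),(.21,.245),(.06,.13),(-1.2,1.2)],seed=1,maxiter=60)
print(r.x,r.fun)
ims=[]
for c,ro in zip([ct0,cs],[rt,rs]):
    u,v,w,h=ro
    crop=cv2.resize(c["frame"][v:v+h,u:u+w,::-1],(380,480),interpolation=cv2.INTER_CUBIC)
    m=cv2.resize(sil(r.x,c,ro),(380,480));cc,_=cv2.findContours((m>.5).astype(np.uint8),0,2)
    cv2.drawContours(crop,cc,-1,(0,0,255),1);ims.append(crop)
cv2.imwrite("pics/fit2.png",np.hstack(ims))
# pointer / marks: unwrap dial in top view
z=r.x[2]-.037
g=cv2.cvtColor(ct0["frame"],cv2.COLOR_RGB2GRAY).astype(np.float32)
for rad in(.026,.03,.034,.037):
    an=np.deg2rad(np.arange(140,232,4))
    P=np.array([w2px([r.x[0]+rad*np.cos(a),r.x[1]+rad*np.sin(a),z],ct0) for a in an],np.float32)
    print(rad,cv2.remap(g,P[None,:,0],P[None,:,1],cv2.INTER_CUBIC)[0].round().astype(int))
go([.54,.2225,.404],-np.pi+.1)
E
```

```text
[0.54064645 0.22419397 0.11621941 0.14154583] 85.14378496636044
0.026 [152 154 150 148 135 118 102 106 129 144 153 153 150 151 153 153 153 153
 151 151 152 152 152]
0.03 [141 152 154 153 146 128 108 112 131 148 155 156 153 154 153 154 155 154
 155 153 155 155 155]
0.034 [140 153 155 154 150 141 125 125 141 151 154 155 155 154 155 156 157 156
 158 157 155 153 153]
0.037 [135 147 147 147 143 136 123 122 138 145 145 146 147 146 147 148 149 150
 153 149 149 150 151]
t 2.1333 pos [0.4694 0.0347 0.4049] yaw -3.0403 q [ 0.42   0.119 -0.355  0.    -1.095 -1.89 ] F [-0.2 -1.3  0.6] [-0.06  0.07  0.06] 0.08711163252752753 0.0
shift [-0.0892  0.1797  0.0011] turn [0.02 0.12 0.07]
```

View pics/fit2.png

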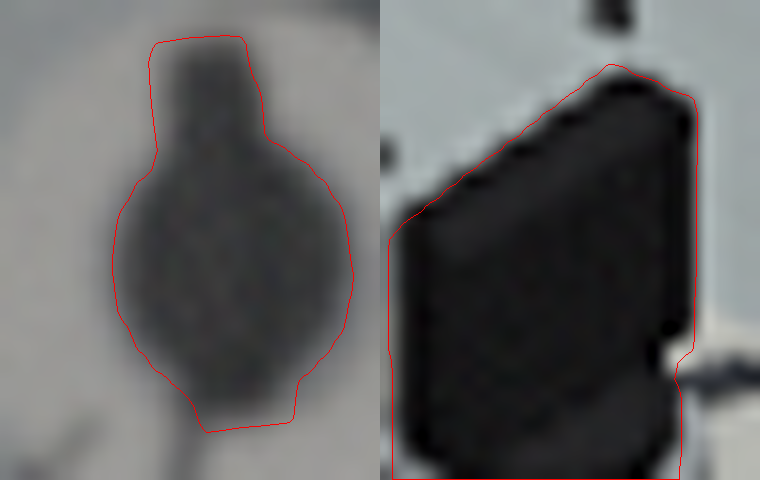

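The position fit is good, with the real bar yaw about 0.1. The pointer direction reads about 166°, so the bite is at a yaw near -14° and the end near -44°. On this side joint 6 would come close to its limit, so I turn the gripper half round while hovering.

Emit:
play_rows(
  steps=[
    [[-0.09,0.181,0],[0,0,-60],-1],
    [[-0.09,0.181,0],[0,0,-60],-1],
    [[-0.09,0.181,0],[0,0,-60],-1],
    [[-0.09,0.181,0],[0,0,-60],-1],
    [[-0.09,0.181,0],[0,0,-60],-1],
    [[-0.09,0.181,0],[0,0,-60],-1],
    [[-0.09,0.181,0],[0,0,-60],-1],
    [[-0.09,0.181,0],[0,0,-60],-1],
  ],
)

```text
clock: 2.8
eef_pos: [0.54, 0.2197, 0.4041]
ee_rot: [1.644, -2.675, 0.0]
ft_force: [0.1, -0.4, 0.1]
gripper_width: 0.0871
grasp_force: 0.0
```

Emit:
play_rows(
  steps=[
    [[0,0,0.03],[0,0,-60],-1],
    [[0,0,0.03],[0,0,-60],-1],
    [[0,0,0.03],[0,0,-60],-1],
    [[0,0,0.03],[0,0,-60],-1],
    [[0,0,0.03],[0,0,-60],-1],
    [[0,0,0.03],[0,0,-60],-1],
    [[0,0,0.03],[0,0,-60],-1],
    [[0,0,0.03],[0,0,-60],-1],
  ],
)

```text
clock: 3.47
eef_pos: [0.5399, 0.2187, 0.3747]
ee_rot: [2.726, -1.562, -0.0]
ft_force: [-0.5, 0.2, -0.3]
gripper_width: 0.087
grasp_force: 0.0
```

Emit:
play_rows(
  steps=[
    [[0,0,0.01],[0,0,-60],-1],
    [[0,0,0.01],[0,0,-60],-1],
    [[0,0,0.01],[0,0,-60],-1],
    [[0,0,0.01],[0,0,-60],-1],
    [[0,0,0.01],[0,0,-60],-1],
    [[0,0,0.01],[0,0,-60],-1],
    [[0,0,0.01],[0,0,-60],-1],
    [[0,0,0.01],[0,0,-60],-1],
  ],
)

```text
clock: 4.13
eef_pos: [0.5399, 0.2187, 0.3647]
ee_rot: [3.141, -0.064, -0.0]
ft_force: [0.4, -0.2, 0.9]
gripper_width: 0.087
grasp_force: 0.0
```

```bash
python3 -c "
from go import *
go([.5405,.2235,.279],.1)"
```

```text
t 4.1333 pos [0.5399 0.2187 0.3647] yaw -0.0405 q [ 0.663  0.344 -0.159  0.    -1.068  0.867] F [ 0.4 -0.2  0.9] [-0.08  0.2   0.08] 0.08696989771246218 0.0
shift [ 0.0004 -0.0048  0.0857] turn [ 0.01  0.01 -8.05]
```

Emit:
play_rows(
  steps=[
    [[0,-0.005,0.02],[0,0,-8],-1],
    [[0,-0.005,0.04],[0,0,-8],-1],
    [[0,-0.005,0.06],[0,0,-8],-1],
    [[0,-0.005,0.075],[0,0,-8],-1],
    [[0,-0.005,0.085],[0,0,-8],-1],
    [[0,-0.005,0.085],[0,0,-8],-1],
    [[0,-0.005,0.085],[0,0,-8],-1],
  ],
)

```text
clock: 4.72
eef_pos: [0.5401, 0.2243, 0.2798]
ee_rot: [3.138, 0.147, -0.0]
ft_force: [0.2, 0.6, 0.2]
gripper_width: 0.0872
grasp_force: 0.0
```

```bash
python3 - <<'E'
from go import *
go([.5405,.2235,.279],.1)
c=eyes.capture("scene");cv2.imwrite("pics/s4.png",cv2.resize(c["frame"][200:350,260:420,::-1],(640,600),interpolation=cv2.INTER_CUBIC))
E
```

```text
t 4.7167 pos [0.5401 0.2243 0.2798] yaw 0.0936 q [ 0.67   0.434 -0.257  0.001 -0.88   0.994] F [0.2 0.6 0.2] [-0.04  0.11  0.03] 0.08715006760005163 0.0
shift [0.0003 0.0008 0.0008] turn [ 0.03  0.01 -0.36]
```

View pics/s4.png

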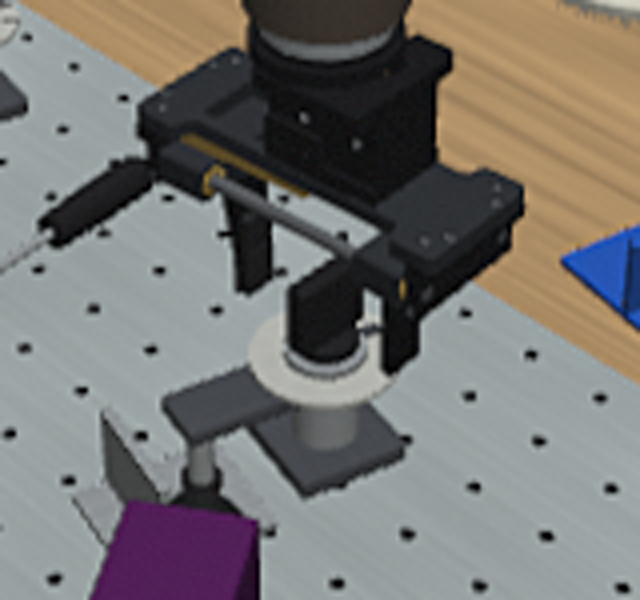

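The fingers straddle the knob bar, with clearance on both sides (bar at about (325,305) in the crop). I close gently first.

Emit:
play_rows(
  steps=[
    [[0,0,0],[0,0,0],0.4],
    [[0,0,0],[0,0,0],0.5],
    [[0,0,0],[0,0,0],0.6],
    [[0,0,0],[0,0,0],1],
    [[0,0,0],[0,0,0],1],
    [[0,0,0],[0,0,0],1],
  ],
  newtons=5,
)

```text
clock: 5.27
eef_pos: [0.5397, 0.2248, 0.28]
ee_rot: [-3.138, -0.148, -0.0]
ft_force: [0.3, -0.9, -0.8]
gripper_width: 0.0549
grasp_force: 0.0
```

Emit:
play_rows(
  steps=[
    [[0,0,0],[0,0,0],1],
    [[0,0,0],[0,0,0],1],
    [[0,0,0],[0,0,0],1],
    [[0,0,0],[0,0,0],1],
  ],
)

```text
clock: 5.6
eef_pos: [0.5397, 0.2247, 0.2797]
ee_rot: [3.138, 0.148, -0.0]
ft_force: [0.0, 0.0, -0.7]
gripper_width: 0.0284
grasp_force: 0.0
```

```bash
python3 -c "
from go import *
go([.5405,.2235,.279],.1)"
```

```text
t 5.6 pos [0.5397 0.2247 0.2797] yaw 0.0941 q [ 0.671  0.434 -0.258  0.    -0.879  0.993] F [ 0.   0.  -0.7] [-0.12  0.09 -0.01] 0.028371492492875974 0.0
shift [0.0007 0.0013 0.0007] turn [ 0.    0.01 -0.34]
```

Emit:
play_rows(
  steps=[
    [[0,0,0],[0,0,0],1],
    [[0,0,0],[0,0,0],1],
  ],
)

```text
clock: 5.77
eef_pos: [0.5397, 0.2245, 0.2798]
ee_rot: [3.137, 0.148, -0.0]
ft_force: [4.7, -6.6, -0.1]
gripper_width: 0.0151
grasp_force: 4.0
```

Emit:
play_rows(
  steps=[
    [[0,0,0],[0,0,0],1],
    [[0,0,0],[0,0,0],1],
  ],
)

```text
clock: 5.93
eef_pos: [0.5399, 0.2241, 0.2798]
ee_rot: [3.137, 0.147, -0.0]
ft_force: [1.1, -3.1, 0.7]
gripper_width: 0.0143
grasp_force: 5.0
```

```bash
python3 -c "
from go import *
go([.5405,.2235,.279],.1)"
```

```text
t 5.9333 pos [0.5399 0.2241 0.2798] yaw 0.0939 q [ 0.67   0.434 -0.258  0.001 -0.879  0.993] F [ 1.1 -3.1  0.7] [-1.33 -0.62  0.01] 0.014263298975152024 4.999923395225778
shift [0.0005 0.0006 0.0008] turn [ 0.08  0.01 -0.35]
```

The grip is square (width 14.3 mm). I firm it up, then turn clockwise in stages while watching the moment.

Emit:
play_rows(
  steps=[
    [[0,0.0005,0],[0,0,0],1],
    [[0,0.0005,0],[0,0,0],1],
    [[0,0.0005,0],[0,0,0],1],
    [[0,0.0005,0],[0,0,3],1],
    [[0,0.0005,0],[0,0,6],1],
    [[0,0.0005,0],[0,0,9],1],
    [[0,0.0005,0],[0,0,12],1],
    [[0,0.0005,0],[0,0,12],1],
  ],
  newtons=50,
)

```text
clock: 6.6
eef_pos: [0.5399, 0.2238, 0.2798]
ee_rot: [3.135, -0.184, 0.0]
ft_force: [2.4, -4.2, 0.8]
gripper_width: 0.0135
grasp_force: 50.0
```

```bash
python3 -c "
from go import *
go([.5400,.2235,.279],-.245)"
```

```text
t 6.6 pos [0.5399 0.2238 0.2798] yaw -0.1172 q [ 0.67   0.434 -0.259  0.001 -0.879  0.783] F [ 2.4 -4.2  0.8] [-1.55 -0.71 -0.  ] 0.013502863440331228 50.00075167044997
shift [0.0002 0.0003 0.0008] turn [ 0.05 -0.01  7.32]
```

Emit:
play_rows(
  steps=[
    [[0,0,0],[0,0,2],1],
    [[0,0,0],[0,0,3],1],
    [[0,0,0],[0,0,3],1],
  ],
)

```text
clock: 6.85
eef_pos: [0.5399, 0.2238, 0.2798]
ee_rot: [3.13, -0.264, 0.0]
ft_force: [3.6, -4.6, -0.5]
gripper_width: 0.0135
grasp_force: 50.0
```

```bash
python3 -c "
from go import *
go([.5400,.2235,.279],-.245)"
```

```text
t 6.85 pos [0.5399 0.2238 0.2798] yaw -0.1683 q [ 0.67   0.434 -0.258  0.001 -0.879  0.732] F [ 3.6 -4.6 -0.5] [-1.53 -0.69 -0.03] 0.013516085234542657 50.00005317851901
shift [0.0001 0.0003 0.0008] turn [ 0.05 -0.01  4.39]
```

Emit:
play_rows(
  steps=[
    [[0,0,0],[0,0,2],1],
    [[0,0,0],[0,0,2],1],
  ],
)

```text
clock: 7.02
eef_pos: [0.5399, 0.2238, 0.2798]
ee_rot: [3.124, -0.319, 0.0]
ft_force: [2.8, -5.0, 0.6]
gripper_width: 0.0138
grasp_force: 50.0
```

```bash
python3 -c "
from go import *
go([.5400,.2235,.279],-.245)"
```

```text
t 7.0167 pos [0.5399 0.2238 0.2798] yaw -0.2038 q [ 0.67   0.434 -0.258  0.001 -0.879  0.696] F [ 2.8 -5.   0.6] [-1.57 -0.65 -0.03] 0.013824561495703557 50.00039828941226
shift [0.0002 0.0003 0.0008] turn [ 0.06 -0.01  2.36]
```

Emit:
play_rows(
  steps=[
    [[0,0,0],[0,0,2],1],
    [[0,0,0],[0,0,2],1],
  ],
)

```text
clock: 7.18
eef_pos: [0.5399, 0.2238, 0.2798]
ee_rot: [3.118, -0.374, 0.0]
ft_force: [3.0, -4.9, 0.3]
gripper_width: 0.0137
grasp_force: 50.0
```

```bash
python3 -c "
from go import *
go([.5400,.2235,.279],-.245)"
```

```text
t 7.1833 pos [0.5399 0.2238 0.2798] yaw -0.2387 q [ 0.67   0.434 -0.259  0.001 -0.879  0.661] F [ 3.  -4.9  0.3] [-1.57 -0.7   0.  ] 0.013670220446193749 50.00049574300647
shift [0.0002 0.0003 0.0008] turn [ 0.06 -0.01  0.36]
```

Emit:
play_rows(
  steps=[
    [[0,0,0],[0,0,2],1],
    [[0,0,0],[0,0,2],1],
  ],
)

```text
clock: 7.35
eef_pos: [0.5399, 0.2238, 0.2798]
ee_rot: [3.111, -0.426, 0.0]
ft_force: [2.9, -5.2, 0.4]
gripper_width: 0.0139
grasp_force: 50.0
```

```bash
python3 -c "
from go import *
go([.5400,.2235,.279],-.245)"
```

```text
t 7.35 pos [0.5399 0.2238 0.2798] yaw -0.2723 q [ 0.67   0.434 -0.259  0.001 -0.879  0.628] F [ 2.9 -5.2  0.4] [-1.58 -0.68  0.25] 0.013934151347822452 50.000009732320905
shift [0.0002 0.0003 0.0008] turn [ 0.07 -0.02 -1.56]
```

Emit:
play_rows(
  steps=[
    [[0,0,0],[0,0,2],1],
    [[0,0,0],[0,0,2],1],
  ],
)

```text
clock: 7.52
eef_pos: [0.5399, 0.2238, 0.2798]
ee_rot: [3.103, -0.48, 0.0]
ft_force: [2.1, -4.9, -0.8]
gripper_width: 0.0139
grasp_force: 50.0
```

```bash
python3 -c "
from go import *
go([.5400,.2235,.279],-.245)"
```

```text
t 7.5167 pos [0.5399 0.2238 0.2798] yaw -0.3071 q [ 0.67   0.434 -0.259  0.001 -0.879  0.593] F [ 2.1 -4.9 -0.8] [-1.56 -0.71  0.32] 0.013881359070667718 50.000089276582
shift [0.0002 0.0003 0.0008] turn [ 0.08 -0.02 -3.56]
```

It bites at a yaw of about -0.27 (the moment steps to about 0.3 N·m). I turn about 27.5° more, towards -0.79.

Emit:
play_rows(
  steps=[
    [[0,0,0],[0,0,5],1],
    [[0,0,0],[0,0,10],1],
    [[0,0,0],[0,0,15],1],
    [[0,0,0],[0,0,20],1],
    [[0,0,0],[0,0,24],1],
    [[0,0,0],[0,0,27],1],
    [[0,0,0],[0,0,27.5],1],
    [[0,0,0],[0,0,27.5],1],
  ],
)

```text
clock: 8.18
eef_pos: [0.5398, 0.2237, 0.2798]
ee_rot: [2.9, -1.203, 0.0]
ft_force: [2.4, -5.2, -0.0]
gripper_width: 0.0134
grasp_force: 50.0
```

```bash
python3 - <<'E'
from go import *
go([.5400,.2235,.279],-.79)
c=eyes.capture("scene");cv2.imwrite("pics/s5.png",cv2.resize(c["frame"][255:325,300:380,::-1],(640,560),interpolation=cv2.INTER_CUBIC))
E
```

```text
t 8.1833 pos [0.5398 0.2237 0.2798] yaw -0.7863 q [ 0.67   0.434 -0.259  0.001 -0.88   0.113] F [ 2.4 -5.2 -0. ] [-1.73 -0.65  0.32] 0.013437705364487747 50.00018362887204
shift [ 0.0003 -0.      0.0008] turn [ 0.09 -0.05  0.21]
```

View pics/s5.png

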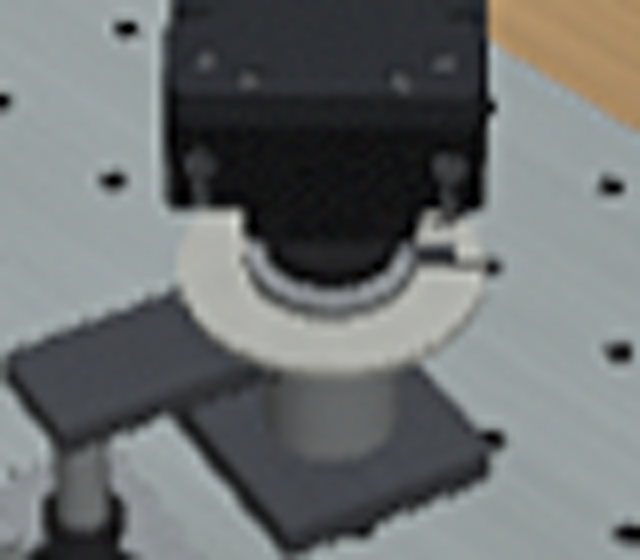

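The pointer (435,255) is in line with the second mark (470,265), and the turn since the bite is about 0.52 rad. I release and retreat.

Emit:
play_rows(
  steps=[
    [[0,0,0],[0,0,0],0.5],
    [[0,0,0],[0,0,0],0],
    [[0,0,0],[0,0,0],-0.5],
    [[0,0,0],[0,0,0],-1],
    [[0,0,0],[0,0,0],-1],
    [[0,0,0],[0,0,0],-1],
    [[0,0,0],[0,0,0],-1],
    [[0,0,0],[0,0,0],-1],
  ],
)

```text
clock: 8.9
eef_pos: [0.5397, 0.2243, 0.2798]
ee_rot: [-2.901, 1.205, 0.0]
ft_force: [0.3, -0.6, -0.1]
gripper_width: 0.0593
grasp_force: 0.0
```

Emit:
play_rows(
  steps=[
    [[0,0,-0.02],[0,0,0],-1],
    [[0,0,-0.05],[0,0,0],-1],
    [[0,0,-0.09],[0,0,0],-1],
    [[0,0,-0.13],[0,0,0],-1],
    [[0,0,-0.15],[0,0,0],-1],
    [[0,0,-0.15],[0,0,0],-1],
  ],
)

```text
clock: 9.4
eef_pos: [0.5404, 0.2244, 0.4365]
ee_rot: [-2.892, 1.2, -0.012]
ft_force: [-0.1, -0.2, 0.6]
gripper_width: 0.0865
grasp_force: 0.0
```

```bash
python3 - <<'E'
from go import *
go([.4,-.1,.43],-.79)
c=eyes.capture("scene");cv2.imwrite("pics/s6.png",cv2.resize(c["frame"][255:345,280:380,::-1],(660,594),interpolation=cv2.INTER_CUBIC))
E
```

```text
t 9.4 pos [0.5404 0.2244 0.4365] yaw -0.7867 q [ 0.671  0.294 -0.047  0.002 -1.218  0.113] F [-0.1 -0.2  0.6] [ 0.04  0.1  -0.01] 0.08646712716580575 0.0
shift [0.1305 0.3286 0.0029] turn [-0.7  -0.19  0.19]
```

View pics/s6.png

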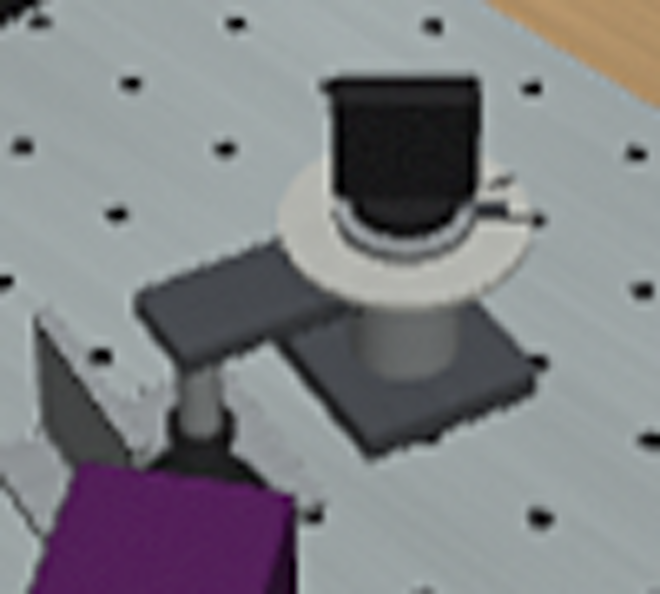

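The knob is released. The pointer (490,210) points at the second mark (530,215), and the first mark (500,182) is free again. I move clear for one numeric check from the top camera.

Emit:
play_rows(
  steps=[
    [[0.04,0.1,0],[0,0,0],-1],
    [[0.13,0.33,0],[0,0,0],-1],
    [[0.13,0.33,0],[0,0,0],-1],
    [[0.13,0.33,0],[0,0,0],-1],
    [[0.13,0.33,0],[0,0,0],-1],
    [[0.13,0.33,0],[0,0,0],-1],
    [[0.13,0.33,0],[0,0,0],-1],
    [[0.13,0.33,0],[0,0,0],-1],
  ],
)

```text
clock: 10.12
eef_pos: [0.4045, -0.0827, 0.4284]
ee_rot: [2.901, -1.204, -0.004]
ft_force: [1.7, -1.0, 1.0]
gripper_width: 0.0872
grasp_force: 0.0
```

Emit:
play_rows(
  steps=[
    [[0.03,0.07,0],[0,0,0],-1],
    [[0.03,0.07,0],[0,0,0],-1],
    [[0.03,0.07,0],[0,0,0],-1],
    [[0.03,0.07,0],[0,0,0],-1],
  ],
)

```text
clock: 10.45
eef_pos: [0.3767, -0.1531, 0.4285]
ee_rot: [2.898, -1.211, -0.004]
ft_force: [0.3, -0.1, 0.4]
gripper_width: 0.0869
grasp_force: 0.0
```

```bash
python3 - <<'E'
from go import *
go([.4,-.1,.43],-.79)
c=eyes.capture("top");o=cv2.imread("pics/top2.png");a=c["frame"][:,:,::-1]
f=lambda i:cv2.resize(i[180:240,245:305],(400,400),interpolation=cv2.INTER_CUBIC)
f2=lambda i:cv2.resize(i[150:240,240:330],(400,400),interpolation=cv2.INTER_CUBIC)
cv2.imwrite("pics/top9.png",np.hstack([f2(o),f2(a)]))
g0=[cv2.cvtColor(np.ascontiguousarray(i),cv2.COLOR_BGR2GRAY).astype(np.float32) for i in(o,a)]
for rad in(.027,.03,.034,.038):
    an=np.deg2rad(np.arange(112,184,4))
    P=np.array([w2px([.5402+rad*np.cos(t),.2238+rad*np.sin(t),.079],c) for t in an],np.float32)
    for g in g0:print(rad,cv2.remap(g,P[None,:,0],P[None,:,1],cv2.INTER_CUBIC)[0].round().astype(int))
d=np.abs(g0[0]-g0[1])[155:198,262:302];print(d.max(),d.mean())
E
```

```text
t 10.45 pos [ 0.3767 -0.1531  0.4285] yaw -0.7916 q [ 1.800e-02 -1.900e-02 -4.400e-01 -1.000e-03 -1.152e+00  7.620e-01] F [ 0.3 -0.1  0.4] [-0.03  0.14 -0.03] 0.0868919337067735 0.0
shift [-0.0214 -0.0539 -0.0015] turn [ 0.08  0.12 -0.09]
0.027 [151 153 153 154 153 149 148 152 154 151 148 134 115 102 112 135 147 153]
0.027 [152 150 147 138 114  96 101 125 143 152 153 151 149 148 150 154 155 153]
0.03 [152 152 153 151 146 136 135 145 153 154 151 144 122 107 116 137 150 156]
0.03 [151 148 150 147 126 107 110 135 148 154 154 153 142 135 141 150 154 155]
0.034 [154 153 154 154 148 130 127 145 154 155 153 148 138 123 128 144 152 154]
0.034 [153 153 153 154 146 127 126 142 154 155 153 151 140 121 128 145 154 154]
0.038 [151 153 150 149 144 130 126 135 139 139 137 138 129 119 122 133 136 131]
0.038 [151 152 152 150 145 129 124 138 141 137 137 141 133 120 122 133 134 133]
28.0 1.7773256
```

View pics/top9.png

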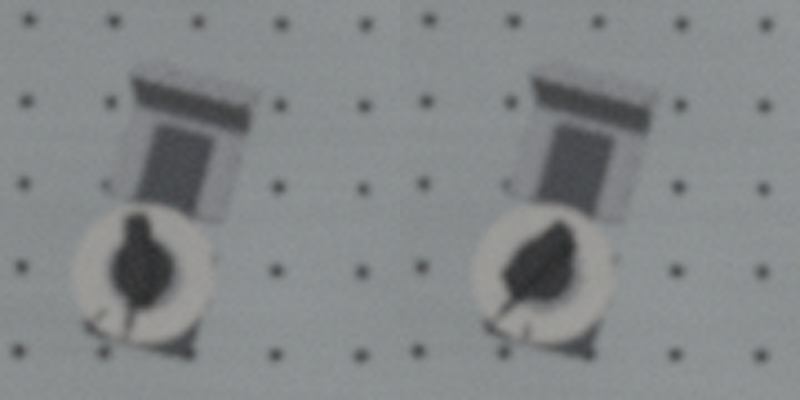

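In the before and after views the pointer has moved from the first mark (164°) to the second (134°). The T-piece has not moved.

```bash
python3 -c "
from h import *
print(env.finish_job())"
```

```text
the job is handed in; nothing more can be done
None
```

I tightened the clamp over the T-piece about 30° past its bite, so its pointer is at the second mark; the knob is released, the T-piece hasn't visibly moved, the empty clamp's knob was not touched, and the job is handed in (no verdict was returned).

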